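# Close the bread-roll tub: fit the lid and snap its four tabs

### The job

Close the tub of rolls: take the white lid by its handle, set it (do not drop it) squarely on the tub so that it sits fully home, then press down each of the four green tabs around its rim until every one has snapped and stays down. Leave the jar, the bowl and the scraper where they stand, and let go of the lid.

Things in the scene. Friction and masses are not known exactly. Their poses are not given: they have to be found in the camera images.
- tub_rim (a point): Open clear-plastic food tub holding bread rolls, 160 (its x) x 120 (its y) x 75 mm high, walls 4 mm, mouth 152 x 112 mm inside. It stands fast on the bench and does not move. This point is the centre of its mouth, level with the top of the rim; axes along the tub, z up. In the outside of each wall, half-way along, is a small spring catch.
- lid_seat (a point): White lid, plate 162 (its x) x 122 (its y) x 4 mm, 0.2 to 0.35 kg, lying right way up on the bench. Under the plate a plug with rounded edges, 149 x 109 mm and 14 mm deep, enters the tub's mouth with 1.5 mm of play on each side. This point is the centre of the plate's underside, 14 mm above the plug's foot: it meets the tub_rim point when the lid is fully home. x along the long side, z up. It fits the tub either way round (half turn).
- lid_grip (a point): Grasp point in the middle of the lid's green bar handle, 38 mm above lid_seat (24 mm above the plate's top). The bar is 20 mm thick along the lid's x and 56 mm long along the lid's y, upright sides, and stands 36 mm above the plate. Axes as the lid's. Grip it across its 20 mm thickness, fingers either side along the lid's x.
- tab_a_top (a point): Centre of the top face of the green snap tab on the lid's +x short side: a flat cap 36 mm along the rim, 18 mm across it, at (+79, 0) mm from the lid's centre in the lid's x, y. The top stands 15 mm above the plate's top (19 mm above lid_seat) when up and 5 mm above it when fully pressed; the point moves with the tab.
- tab_a (a joint): Travel of that tab, m: 0 up, 0.010 fully down. A weak spring lifts it; with the lid home on the tub a press of about 6 to 12 N straight down snaps it past its catch (about half-way) and it then stays down by itself somewhere between 0.0065 and 0.010. Off the tub it springs back up.
- tab_b_top (a point): Centre of the top face of the green snap tab on the lid's +y long side: a flat cap 36 mm along the rim, 18 mm across it, at (0, +59) mm from the lid's centre in the lid's x, y. The top stands 15 mm above the plate's top (19 mm above lid_seat) when up and 5 mm above it when fully pressed; the point moves with the tab.
- tab_b (a joint): Travel of that tab, m: 0 up, 0.010 fully down. A weak spring lifts it; with the lid home on the tub a press of about 6 to 12 N straight down snaps it past its catch (about half-way) and it then stays down by itself somewhere between 0.0065 and 0.010. Off the tub it springs back up.
- tab_c_top (a point): Centre of the top face of the green snap tab on the lid's -x short side: a flat cap 36 mm along the rim, 18 mm across it, at (-79, 0) mm from the lid's centre in the lid's x, y. The top stands 15 mm above the plate's top (19 mm above lid_seat) when up and 5 mm above it when fully pressed; the point moves with the tab.
- tab_c (a joint): Travel of that tab, m: 0 up, 0.010 fully down. A weak spring lifts it; with the lid home on the tub a press of about 6 to 12 N straight down snaps it past its catch (about half-way) and it then stays down by itself somewhere between 0.0065 and 0.010. Off the tub it springs back up.
- tab_d_top (a point): Centre of the top face of the green snap tab on the lid's -y long side: a flat cap 36 mm along the rim, 18 mm across it, at (0, -59) mm from the lid's centre in the lid's x, y. The top stands 15 mm above the plate's top (19 mm above lid_seat) when up and 5 mm above it when fully pressed; the point moves with the tab.
- tab_d (a joint): Travel of that tab, m: 0 up, 0.010 fully down. A weak spring lifts it; with the lid home on the tub a press of about 6 to 12 N straight down snaps it past its catch (about half-way) and it then stays down by itself somewhere between 0.0065 and 0.010. Off the tub it springs back up.
- jar: Bystander: jar of seeds with steel cap, 60 mm across, 85 mm high; origin under its centre.
- bowl: Bystander: small steel bowl, 84 mm across, 45 mm high; origin under its centre.
- scraper: Bystander: dough scraper lying flat, blade 80 x 100 mm with a wooden grip 18 mm high; origin near its middle on the bench.
There are look-alikes about, which are no part of the job. What is shaped like the part that bears lid_seat but turquoise or yellow is not meant.

How it is judged:
On the way, in this order (a step that is already met when the one before it is completed fails the run):
1. the lid sits home on the tub (x of lid_seat in the frame of tub_rim between -0.004 and 0.004 m and y of lid_seat in the frame of tub_rim between -0.004 and 0.004 m and z of lid_seat in the frame of tub_rim between -0.003 and 0.003 m and angle between lid_seat's own z axis and vertical below 0.06 rad and angle between the x axis of lid_seat and the x axis of tub_rim, either way round below 0.06 rad), for 0.2 s.
2. all four tabs have snapped down with the lid home (all of step 1 and value of joint each of tab_a, tab_b, tab_c, tab_d above 0.006 m), for 0.2 s.
At the end, for the whole second after the job is handed in: The lid is on the tub, its seat point within 4 mm sideways and 3 mm in height of the tub's rim point, level and square to it within 0.06 rad, at rest, and all four tabs are down by more than 6 mm (snapped: they stay there by themselves) (all of step 2 and linear speed of lid below 0.02 m/s); the robot touches nothing.
It fails at once if the jar is pushed more than 40 mm or tipped over (distance of jar from where it was at the start of the episode above 0.04 m or angle between jar's own z axis and vertical above 0.6 rad).
It fails at once if the bowl is pushed more than 40 mm or tipped over (distance of bowl from where it was at the start of the episode above 0.04 m or angle between bowl's own z axis and vertical above 0.6 rad).
It fails at once if the scraper is pushed more than 40 mm or tipped over (distance of scraper from where it was at the start of the episode above 0.04 m or angle between scraper's own z axis and vertical above 0.6 rad).
It fails at once if the lid is dropped from more than about 35 mm above the rim (height (world z) of lid_seat above 0.11 m and contact force between the fingers and lid below 0.1 N).
It also fails if it takes over 64 s, if anything falls off the work surface, if the arm or the gripper's body presses on something with over 40 N, if the wrist force passes 120 N, or if a joint passes its speed limit or range.

### The arm

A 6-joint arm with a two-finger parallel gripper is mounted at the origin on the work surface. World frame = base frame: x ahead of the robot, y to its left, z up, the work surface at z = 0. Lengths are in m, angles in rad, forces in N, time in s.
With the tool pointing down it reaches from about 0.275 to 0.825 m from the base axis. Payload 4.9 kg.
Tool frame: the origin (TCP) lies midway between the tips of the shut fingers; the grasp point (between the pads) lies 19 mm behind it (grip_point_offset is the distance from the TCP to the grasp point, in m); z points along the fingers, x is the direction in which the jaws open and shut, and the axes are right-handed (so a half turn about z gives the same grasp; the last joint's range is limited). The gripper opens to 85 mm and grips with 20 to 120 N. Pads are 22 mm wide; open, the fingers measure 114 mm over their backs; the gripper's body (76 mm by 85 mm) begins 54 mm behind the grasp point. The pads swing forward as they close: fully open they stand 13 mm farther back than shut.
Start: joints at [-1.301, 0.326, -0.193, 1.052, 0, 1.437], TCP at [0.216, -0.506, 0.231] pointing down, gripper open.
Joint ranges: [-2.65, 2.65], [-0.97, 1.79], [-1.3, 1.35], [-1.93, 2.1], [-1.47, 1.37], [-3.14, 3.14]. Speed limits (rad/s): [2.57, 2.57, 3.14, 3.14, 3.14, 3.14].

### API

Orientations are given as a rotation vector (axis times angle).
In Python, from cell import * gives the robot as it stands. Calls block until the motion is done:
- movep(position, orientation): joint-space move of the TCP to a pose.
- move_l(position, velocity=0.15, rot=None, until_force=None): straight line of the TCP; rot=None keeps the orientation; velocity is the mean speed in m/s. With until_force (N) it stops when the force on the tool has changed by that much, and returns True; else False.
- set_joints(angles): joint-space move.
- let_go() and grab(newtons=None): open the fingers fully, or close them until they stop; newtons is the grip in N (None keeps the last).
- sleep(seconds).
- ik(position, orientation): joint angles nearest the present ones, or None.
- get_state(): the state.
- grab_frame(name): name is "scene" or "top"; returns a dict with "img" (480x640x3 uint8, red, green, blue), "fx", "fy", "cx", "cy" (pixels), "cam_to_world" (4x4, takes a point from camera to world coordinates). Camera axes: x right, y down, z forward; pixel columns grow to the right and rows downward; lengths in m; the calibration is good to about 2 mm. A picture is of the moment at which its call begins. There is no depth.
A pose or a line that the arm cannot do raises MotionError and nothing moves.
- sign_off(): hands the job in, once; it reports no verdict.
Trained networks look in the newest picture that a camera, given by its name, has taken for a name from the list of things; names that differ only in an ending like _2 or _b are one class to them, and where a whole thing is asked for, a point or a joint stands for the part that bears it (a point fixed in the world has none). Each returns a list of dicts, best first, with "score" (0 to 1); they miss things now and then, are a little off and sometimes report something else, mostly with a low value. They report only what shows in the picture. A call takes as long as a camera call. They do not tell look-alikes from the thing itself.
- spot_in(camera, name): "centre" ([column, row] in pixels, amid what is visible of it).
- silhouettes(camera, name): "mask" (480x640 bool, what is visible of it) and "centre" ([column, row] in pixels, amid what is visible of it).
- tip_of(camera, name): "centre" ([column, row] in pixels: a listed point, or the origin of a listed thing).
The state is a dict: "clock": time; "q": joint angles; "joint_velocities": joint speeds; "tau": joint torques, N m; "position": TCP position; "eef_rot": TCP orientation; "contact_force": force on the tool from outside, world axes, zero at the start; "wrist_torque": the same for the moment, N m; "finger_gap": opening from 0.0 (shut) to 1.0 (fully open).
Only numpy, scipy, OpenCV 4.12 (cv2) and the standard library are available. Lean on these libraries where they do the work, as an engineer would, in place of code of your own. Each camera call takes 0.05 s, during which the arm holds its last target.

## Working session

There is one attempt and no reset: what is moved stays moved. The work goes in short steps, each a Python script; the robot and the scene stay as the last script left them, time stands still between calls to the robot, and variables do not carry over. Pictures are saved under pics/ and viewed, and the job is handed in when it is done.

```bash
ls; mkdir -p pics
python3 - <<'E'
from cell import *
import cv2
for n in("scene","top"):
    f=grab_frame(n); cv2.imwrite(f"pics/{n}0.png",f["img"][:,:,::-1]); print(n,f["fx"],f["fy"],f["cx"],f["cy"],f["cam_to_world"])
    for t in ("lid_seat","tub_rim","jar","bowl","scraper"):
        try: print(t,[(s["score"],s["centre"]) for s in spot_in(n,t)])
        except Exception as e: print(t,e)
    for t in ("lid_seat","lid_grip","tub_rim","tab_a_top"):
        print("tip",t,[(s["score"],s["centre"]) for s in tip_of(n,t)])
print(get_state())
E
```

```text
pics
scene 552.0216110755422 552.0216110755422 314.6993632139521 246.30137082003978 [[-0.1837213   0.6942701  -0.69587033  1.33830316]
 [ 0.98277645  0.11538589 -0.14434872  0.06436982]
 [-0.01992338 -0.7104049  -0.70351115  0.90648164]
 [ 0.          0.          0.          1.        ]]
lid_seat [(0.79, [283.6, 271.2]), (0.59, [214.0, 180.8]), (0.57, [306.0, 205.2])]
tub_rim [(0.6, [437.6, 302.3])]
jar [(0.82, [317.4, 360.1])]
bowl [(0.62, [380.8, 224.6]), (0.58, [266.2, 298.6])]
scraper [(0.92, [455.5, 391.6])]
tip lid_seat [(0.81, [282.1, 274.5]), (0.68, [213.2, 180.2])]
tip lid_grip [(0.96, [210.4, 171.3]), (0.65, [300.6, 196.6]), (0.61, [279.4, 269.2])]
tip tub_rim [(0.66, [453.7, 391.8])]
tip tab_a_top [(0.69, [234.4, 181.7]), (0.55, [270.5, 298.3]), (0.53, [295.4, 216.0])]
top 553.8750547839095 553.8750547839095 312.24671033336733 237.30006884044315 [[ 0.01088518 -0.99802223  0.06191245  0.44177711]
 [-0.99993395 -0.01063584  0.00435549 -0.08157268]
 [-0.00368839 -0.06195577 -0.99807208  1.18662014]
 [ 0.          0.          0.          1.        ]]
lid_seat [(0.92, [481.7, 3
[... 516 characters left out ...]
298.2]), (0.29, [347.2, 256.7])]
{'clock': 1.0, 'q': array([-1.30115918e+00,  3.26159562e-01, -1.92573903e-01,  1.05198466e+00,
       -1.14982845e-05,  1.43659294e+00]), 'joint_velocities': array([ 0.00152855,  0.00050795,  0.00020833, -0.00211992,  0.00045229,
       -0.00100319]), 'tau': array([ 1.41408142e-03, -4.43334532e+01,  2.62762409e+01,  1.02595128e-03,
        7.67571964e-05, -7.64501465e-06]), 'position': array([ 0.21614043, -0.50579392,  0.2313128 ]), 'eef_rot': array([ 2.62177110e+00, -1.73076374e+00,  8.06622218e-05]), 'contact_force': array([0.284514  , 0.85015535, 0.26875139]), 'wrist_torque': array([-0.04581554,  0.02399567, -0.04734753]), 'finger_gap': 0.9979338519543159}
```

View pics/scene0.png

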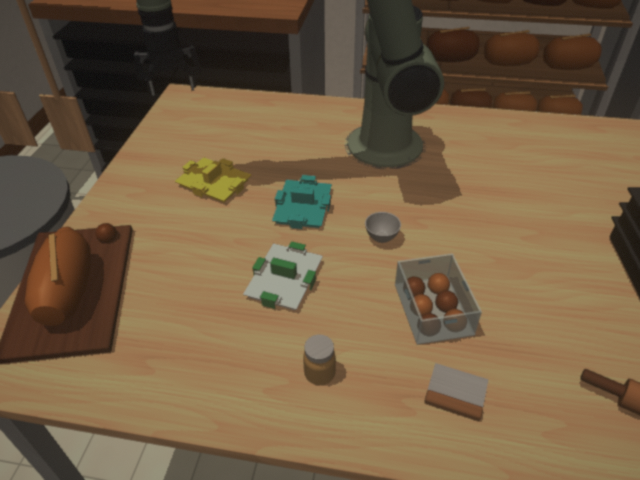

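View pics/top0.png

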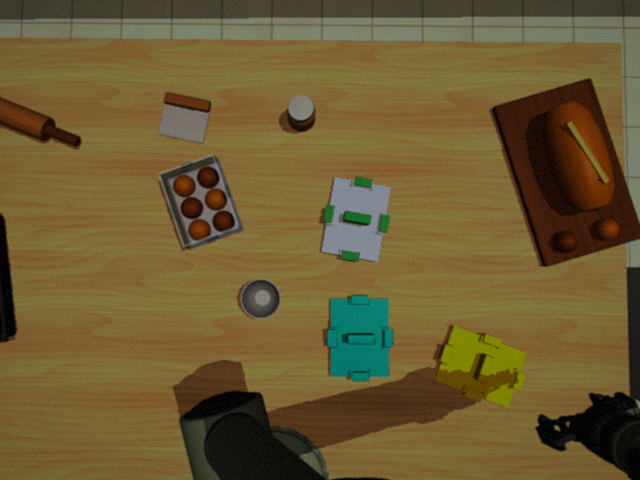

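The top image shows three lid-shaped things: white with green tabs at about (356,219), turquoise at (360,338) and yellow at (481,363). I choose the white one; the tub is at about (200,202). Next come close crops and pose measurement.

```bash
cat > h.py <<'E'
from cell import *
import numpy as np, cv2
def proj(f,P):
    M=np.linalg.inv(np.array(f["cam_to_world"])); p=np.atleast_2d(P)@M[:3,:3].T+M[:3,3]
    return np.c_[f["fx"]*p[:,0]/p[:,2]+f["cx"],f["fy"]*p[:,1]/p[:,2]+f["cy"]]
def back(f,uv,z):
    M=np.array(f["cam_to_world"]); d=M[:3,:3]@np.array([(uv[0]-f["cx"])/f["fx"],(uv[1]-f["cy"])/f["fy"],1])
    o=M[:3,3]; return o+d*(z-o[2])/d[2]
E
python3 - <<'E'
from h import *
a=cv2.imread("pics/top0.png")[:, :]; b=cv2.imread("pics/scene0.png")
c=lambda im,x,y,w=100,s=4: cv2.resize(im[y:y+w,x:x+w],None,fx=s,fy=s,interpolation=cv2.INTER_CUBIC)
o=np.vstack([np.hstack([c(a,306,168,100,3),c(a,150,150,100,3)]),np.hstack([c(b,235,227,100,3),c(b,387,248,100,3)])])
cv2.imwrite("pics/crops0.png",o)
E
```

```text
(no output)
```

View pics/crops0.png

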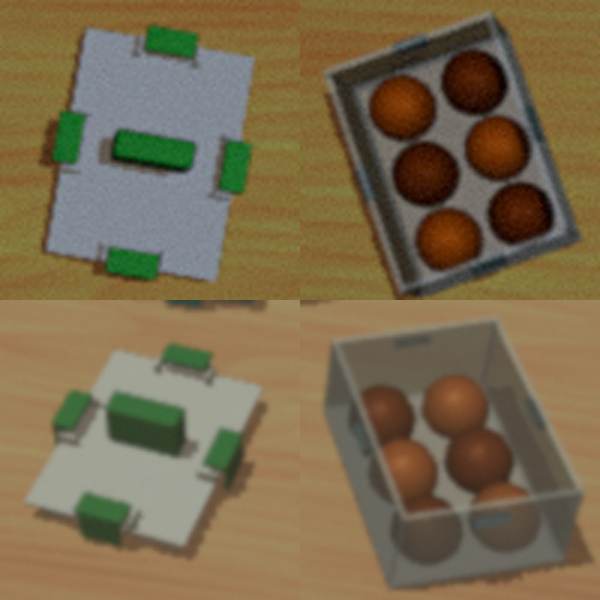

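The chosen lid is white with four green tabs and a green bar handle. Its long axis is close to vertical in the top image. Next I fit poses with the known sizes.

```bash
cat >> h.py <<'E'
from scipy.optimize import least_squares, minimize
def hull(f,x0,x1,y0,y1,z0,z1,T,shape=(480,640),S=4):
    P=np.array([[x,y,z] for x in(x0,x1) for y in(y0,y1) for z in(z0,z1)])@T[:3,:3].T+T[:3,3]
    q=proj(f,P)
    return cv2.convexHull(np.round(q*S*16+ (S-1)/2*16).astype(np.int32).reshape(-1,1,2))
def render(f,T,S=4):
    # green parts; z relative to lid_seat
    m=np.zeros((480*S,640*S),np.uint8)
    B=[(-.010,.010,-.028,.028,.004,.040)]
    for sx in(-1,1): B.append((sx*.079-.009,sx*.079+.009,-.018,.018,.009,.019))
    for sy in(-1,1): B.append((-.018,.018,sy*.059-.009,sy*.059+.009,.009,.019))
    for b in B: cv2.fillConvexPoly(m,hull(f,*b,T,S=S),255,shift=4)
    return cv2.resize(m,(640,480),interpolation=cv2.INTER_AREA)/255.
def greenmask(img):
    h=img.astype(float); r,g,b=h[...,0],h[...,1],h[...,2]
    m=((g>1.35*r)&(g>1.35*b)&(g>25)).astype(np.float32)
    return cv2.GaussianBlur(m,(0,0),.8)
def TT(p):  # x y z yaw
    c,s=np.cos(p[3]),np.sin(p[3]); T=np.eye(4); T[:2,:2]=[[c,-s],[s,c]]; T[:3,3]=p[:3]; return T
def fitlid(fs,p0,zfree=False,verbose=True):
    ms=[greenmask(f["img"]) for f in fs]
    def cost(v):
        p=[v[0],v[1],v[3] if zfree else p0[2],v[2]/10]
        return sum(np.abs(cv2.GaussianBlur(render(f,TT(p)),(0,0),.8)-m).sum() for f,m in zip(fs,roi))
    roi=[]
    for f,m in zip(fs,ms):
        u=proj(f,[p0[:3]])[0]; k=np.zeros_like(m); x,y=int(u[0]),int(u[1]); k[max(0,y-70):y+70,max(0,x-70):x+70]=1; roi.append(m*k)
    v=np.array([p0[0],p0[1],p0[3]*10]+([p0[2]] if zfree else []))
    for it in range(2):
        sim=np.vstack([v]+[v+d for d in np.eye(len(v))*(np.array([.006,.006,.6,.006])[:len(v)]/(1+2*it))])
        r=minimize(cost,v,method="Nelder-Mead",options=dict(initial_simplex=sim,xatol=1e-5,fatol=.01)); v=r.x
    return [v[0],v[1],v[3] if zfree else p0[2],v[2]/10],r.fun,[m.sum() for m in roi]
E
python3 - <<'E'
from h import *
import pickle
fs={n:grab_frame(n) for n in("scene","top")}
pickle.dump(fs,open("f0.pkl","wb"))
t=fs["top"]
c0=back(t,(356,219),.03); print(c0)
e1=back(t,(363,182),.033); e2=back(t,(350,255),.033); yaw=np.arctan2(*(e1-e2)[[1,0]]); print(yaw,np.linalg.norm(e1-e2))
p0=[c0[0],c0[1],.014,yaw]
for k in(["top"],["scene"],["scene","top"]):
    print(k,fitlid([fs[j] for j in k],p0))
# tub
rs=np.array([[398,262],[452.7,255],[480.3,311.7],[422,320.7]])
w=np.array([back(fs["scene"],u,.075) for u in rs]); print(w, [np.linalg.norm(w[i]-w[i-1]) for i in range(4)],w.mean(0))
im=t["img"][145:255,150:255,::-1]
cv2.imwrite("pics/tubtop.png",cv2.resize(im,None,fx=5,fy=5,interpolation=cv2.INTER_CUBIC)*1)
im=fs["scene"]["img"][240:350,385:490,::-1]
cv2.imwrite("pics/tubscene.png",cv2.resize(im,None,fx=5,fy=5,interpolation=cv2.INTER_CUBIC)*1)
E
```

```text
[ 0.5529295  -0.16780727  0.03      ]
-0.1694100215607528 0.15574962389916508
['top'] ([np.float64(0.5546420023559258), np.float64(-0.16799757359949236), 0.014, np.float64(-0.16515355554177094)], np.float64(160.86338085340677), [np.float32(817.0)])
['scene'] ([np.float64(0.5514973003458966), np.float64(-0.16911773166365732), 0.014, np.float64(-0.1597782404209342)], np.float64(550.6172963762649), [np.float32(582.0)])
['scene', 'top'] ([np.float64(0.5542151642188479), np.float64(-0.1679679702180635), 0.014, np.float64(-0.16760078460622785)], np.float64(717.3742443270573), [np.float32(582.0), np.float32(817.0)])
[[0.53298872 0.07264741 0.075     ]
 [0.49391327 0.18354898 0.075     ]
 [0.63769259 0.23633782 0.075     ]
 [0.67776774 0.12879895 0.075     ]] [np.float64(0.15528670661579577), np.float64(0.11758422274641028), np.float64(0.15316382432988457), np.float64(0.11476334853228906)] [0.58559058 0.15533329 0.075     ]
```

View pics/tubtop.png

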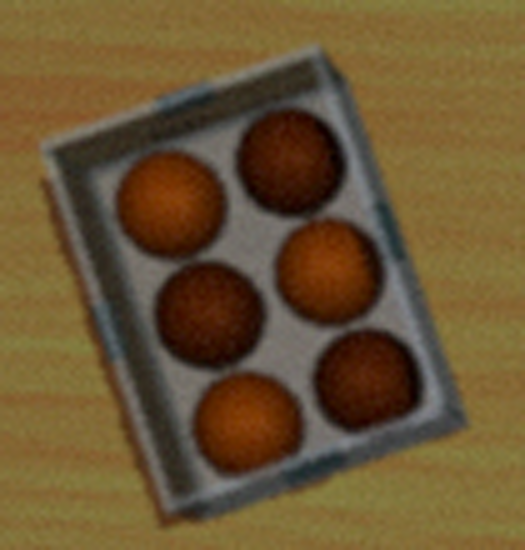

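View pics/tubscene.png

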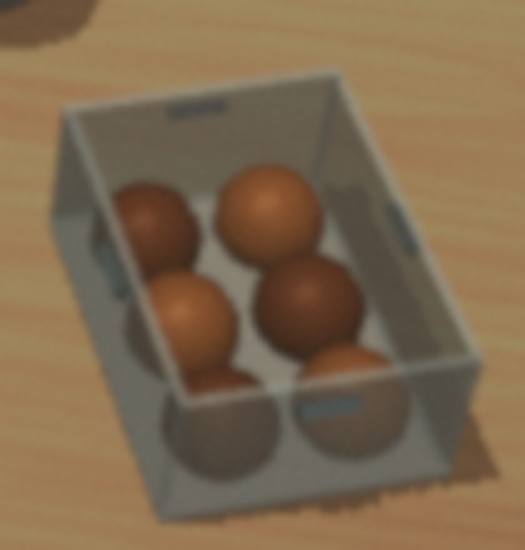

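```bash
sed -i 's/m=((g>1.35\*r)&(g>1.35\*b)&(g>25))/m=((g>1.2*r)\&(g>1.25*b)\&(g-r>12))/' h.py
python3 - <<'E'
from h import *
import pickle
fs=pickle.load(open("f0.pkl","rb"))
p0=[.5546,-.168,.014,-.165]
for k in(["top"],["scene"],["scene","top"]):
    print(k,fitlid([fs[j] for j in k],p0))
z=lambda a,ox,oy: np.array(a)/5.+[ox-.4,oy-.4]
S=z([(68,110),(338,72),(478,357),(185,403)],385,240)
Tp=z([(48,150),(320,50)],150,145)
# local corners: scene order: A(0.533,.073) B(.494,.184) C(.638,.236) D(.678,.129); tub x ~ from A to D
loc=np.array([[-.078,-.058,0],[-.078,.058,0],[.078,.058,0],[.078,-.058,0]])
def res(p,w=(1,1)):
    W=loc@TT([p[0],p[1],.075,p[2]])[:3,:3].T+[p[0],p[1],.075]
    return np.r_[(proj(fs["scene"],W)-S).ravel()*w[0],(proj(fs["top"],W)[[3,2]]-Tp)[::-1].ravel()*w[1]]
# top TL is far x, larger y? check orientation
W=np.array([[.678,.129,.075],[.638,.236,.075]]);print(proj(fs["top"],W),Tp)
def res(p,w=(1,1)):
    W=loc@TT([p[0],p[1],.075,p[2]])[:3,:3].T+[p[0],p[1],.075]
    return np.r_[(proj(fs["scene"],W)-S).ravel()*w[0],(proj(fs["top"],W)[[2,3]]-Tp).ravel()*w[1]]
for w in((1,0),(0,1),(1,1)):
    r=least_squares(res,[.586,.155,.35],args=(w,)); print(w,r.x,np.round(r.fun,2))
p=r.x
o=[]
for n,(ox,oy) in dict(top=(150,145),scene=(385,240)).items():
    im=cv2.resize(np.ascontiguousarray(fs[n]["img"][oy:oy+110,ox:ox+105,::-1]),None,fx=5,fy=5,interpolation=cv2.INTER_CUBIC)
    for hx,hy,z,c in((.08,.06,.075,(0,0,255)),(.076,.056,.075,(0,255,255)),(.08,.06,0,(255,0,0))):
        L=np.array([[-hx,-hy,0],[-hx,hy,0],[hx,hy,0],[hx,-hy,0]])@TT([0,0,0,p[2]])[:3,:3].T+[p[0],p[1],z]
        q=(proj(fs[n],L)-[ox-.4,oy-.4])*5
        cv2.polylines(im,[q.astype(int)],True,c,1)
    o.append(im[:,:399])
    o[-1]=cv2.resize(im,(400,419))
cv2.imwrite("pics/ov.png",np.hstack(o))
E
```

```text
['top'] ([np.float64(0.5546059135763295), np.float64(-0.16799317642686912), 0.014, np.float64(-0.1649889724790925)], np.float64(142.7301021225696), [np.float32(835.99994)])
['scene'] ([np.float64(0.5552215717911734), np.float64(-0.16899564793555732), 0.014, np.float64(-0.16137035476278316)], np.float64(372.5093749676929), [np.float32(826.0)])
['scene', 'top'] ([np.float64(0.5546154692219624), np.float64(-0.16800699015607756), 0.014, np.float64(-0.16483647138243293)], np.float64(521.4618381290749), [np.float32(826.0), np.float32(835.99994)])
[[211.86788001 154.03609025]
 [158.70384199 173.01497578]] [[159.2 174.6]
 [213.6 154.6]]
(1, 0) [0.58378396 0.15489029 0.35737027] [ 0.18 -0.25 -0.26 -0.26  0.18  0.25 -0.1   0.17 -0.   -0.   -0.   -0.  ]
(0, 1) [0.58302389 0.15216714 0.36734073] [-0.   -0.   -0.   -0.   -0.   -0.   -0.   -0.    0.29 -0.11 -0.3   0.11]
(1, 1) [0.58333434 0.15434234 0.35541471] [-0.02 -0.48 -0.44 -0.42 -0.18  0.09 -0.48 -0.09 -0.45 -0.74 -0.82  0.11]
```

View pics/ov.png

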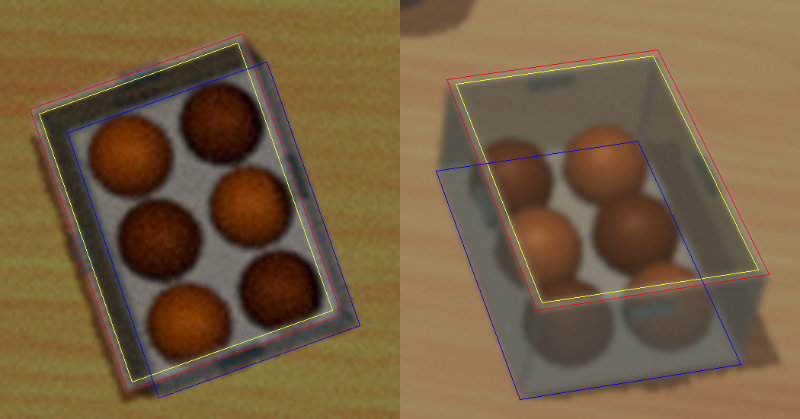

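```bash
cat >> h.py <<'E'
from scipy.spatial.transform import Rotation as Ro
def down(y):
    c,s=np.cos(y),np.sin(y); return Ro.from_matrix(np.array([[c,s,0],[s,-c,0],[0,0,-1.]])).as_rotvec()
E
python3 - <<'E'
from h import *
for k in (0,np.pi,-np.pi):
    print(k,ik([.5546,-.168,.12],down(-.165+k)),ik([.5833,.1535,.12],down(.358+k)))
print(get_state()["clock"])
movep([.5546,-.1682,.12],down(-.165))
print(get_state()["clock"],get_state()["q"])
f=grab_frame("scene"); cv2.imwrite("pics/above.png",f["img"][:,:,::-1])
E
```

```text
0 [-4.21487339e-01  4.74242396e-01 -2.70291955e-01  8.26261976e-01
  4.44089210e-16  1.31430899e+00] [ 1.34994698e-01  5.13718327e-01 -2.02776992e-01  8.54301008e-01
  4.44089210e-16  1.34779102e+00]
3.141592653589793 [-0.42148734  0.4742424  -0.27029195  0.82626198  0.         -1.82728367] [ 0.1349947   0.51371833 -0.20277699  0.85430101  0.         -1.79380163]
-3.141592653589793 [-0.42148734  0.4742424  -0.27029195  0.82626198  0.         -1.82728367] [ 0.1349947   0.51371833 -0.20277699  0.85430101  0.         -1.79380163]
1.1
2.8833 [-4.23402297e-01  4.74001337e-01 -2.69788277e-01  8.26401232e-01
 -3.60428356e-04  1.31402837e+00]
```

View pics/above.png

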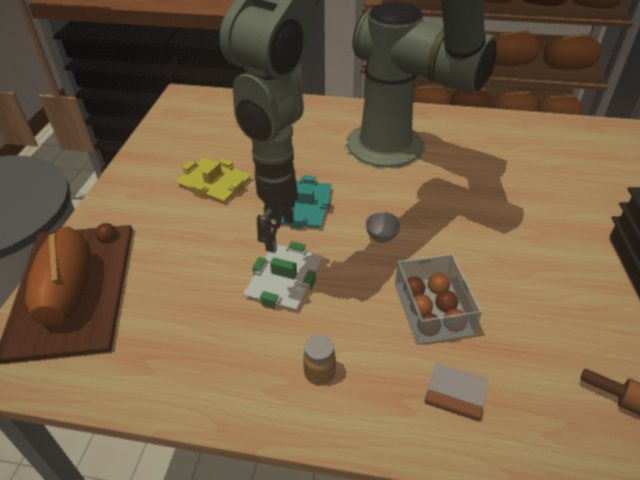

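The hand hovers over the white lid, fingers at about (268,240). Now I descend and grip.

Run:
```python
from h import *
hit=move_l([.5546,-.1682,.034],velocity=.06,until_force=6); print(hit,get_state()["position"],get_state()["contact_force"])
if not hit:
    grab(60); s=get_state(); print(s["clock"],s["finger_gap"],s["position"],s["contact_force"])
    b=s["contact_force"]
    move_l([.5546,-.1682,.060],velocity=.05); s=get_state(); print(s["contact_force"],s["wrist_torque"],s["finger_gap"])
    f=[grab_frame("scene"),grab_frame("top")]
    cv2.imwrite("pics/lift.png",np.hstack([f[0]["img"][150:350,170:420],f[1]["img"][120:320,250:500]])[:,:,::-1].repeat(1.5 and 1,0))
```

```text
False [ 0.55493217 -0.16835311  0.03441223] [ 0.90802973 -1.49768568  0.02179278]
5.1333 0.21990626833671267 [ 0.55462916 -0.16825396  0.03424496] [-0.55896564  0.68323239  2.90659731]
[-0.28343104 -0.05713288 -2.87442305] [ 0.03831047  0.04862487 -0.04434009] 0.21601062094438298
```

View pics/lift.png

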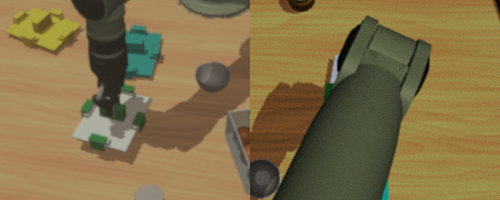

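The lid is held: gap matches about 18–20 mm and weight is about 2.9 N. Now I carry it to above the tub and compare lid and tub in the image.

Run:
```python
from h import *
import pickle
move_l([.5546,-.1682,.150],velocity=.15)
move_l([.5833,.1540,.150],velocity=.15,rot=down(.358))
move_l([.5833,.1540,.120],velocity=.08)
s=get_state(); print(s["clock"],s["position"],s["contact_force"],s["wrist_torque"],s["finger_gap"])
fs=[grab_frame("scene"),grab_frame("top")]
pickle.dump(fs,open("f1.pkl","wb"))
p0=[.5833,.154,.0998,.358]
print(fitlid(fs[:1],p0),fitlid(fs[:1],p0,True))
p=p0
o=[]
for n,(ox,oy) in enumerate([(370,210),(130,130)]):
    im=np.ascontiguousarray(fs[n]["img"][oy:oy+150,ox:ox+133,::-1]); o.append(cv2.resize(im,None,fx=3,fy=3,interpolation=cv2.INTER_CUBIC))
cv2.imwrite("pics/hover.png",np.hstack(o))
```

```text
9.4833 [0.58306461 0.15390338 0.11965139] [-0.13535651 -0.01876062 -2.27481297] [-0.04649136 -0.00734907 -0.04458734] 0.22104461443857654
([np.float64(0.5853676236663475), np.float64(0.15191982404458082), 0.0998, np.float64(0.36560473290820217)], np.float64(718.3743786620594), [np.float32(871.00006)]) ([np.float64(0.5851325171544908), np.float64(0.1520189140770872), np.float64(0.09955329704036604), np.float64(0.37202531644125897)], np.float64(717.124694886924), [np.float32(871.00006)])
```

View pics/hover.png

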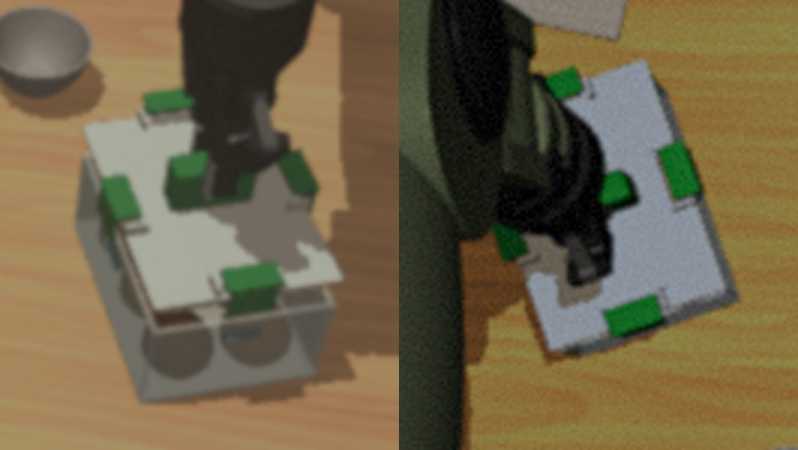

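```bash
cat > ov.py <<'E'
from h import *
import pickle,sys
def ovl(fs,p,tub,fn,wins=((385,225,110,110),(160,140,110,115)),S=7):
    o=[]
    for n,(ox,oy,w,h) in enumerate(wins):
        im=cv2.resize(np.ascontiguousarray(fs[n]["img"][oy:oy+h,ox:ox+w,::-1]),None,fx=S,fy=S,interpolation=cv2.INTER_CUBIC)
        im=np.clip(im*1.3,0,255).astype(np.uint8)
        def rect(x0,x1,y0,y1,z,pp,c):
            L=np.array([[x0,y0,z],[x0,y1,z],[x1,y1,z],[x1,y0,z]])@TT(pp)[:3,:3].T+np.array(pp[:3])
            cv2.polylines(im,[np.round((proj(fs[n],L)-[ox-.5,oy-.5])*S).astype(int)],True,c,1)
        if p is not None:
            rect(-.081,.081,-.061,.061,.004,p,(0,0,255))
            for s in(-1,1):
                rect(s*.079-.009,s*.079+.009,-.018,.018,.019,p,(255,0,255)); rect(-.018,.018,s*.059-.009,s*.059+.009,.019,p,(255,0,255))
        if tub is not None: rect(-.08,.08,-.06,.06,.075-tub[2],tub,(0,255,255)); rect(-.08,.08,-.06,.06,-tub[2],tub,(255,255,0))
        cv2.imwrite(f"{fn}_{n}.png",im)
E
python3 - <<'E'
from ov import *
fs=pickle.load(open("f1.pkl","rb"))
ovl(fs,[.58306,.1539,.0995,.358],[.5833,.1543,.075,.3555],"pics/hov",S=5)
a=cv2.imread("pics/hov_0.png");b=cv2.imread("pics/hov_1.png")
b=b[:550]
cv2.imwrite("pics/hovA.png",np.hstack([a[:,:400],b[:, :400]])) if 0 else None
E
```

```text
(no output)
```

View pics/hov_0.png

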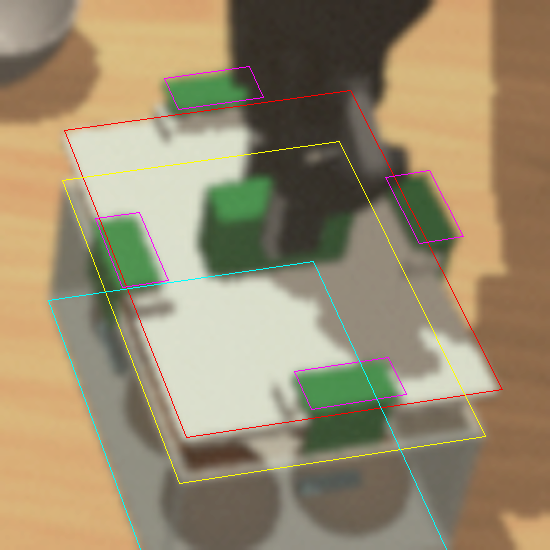

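View pics/hov_1.png

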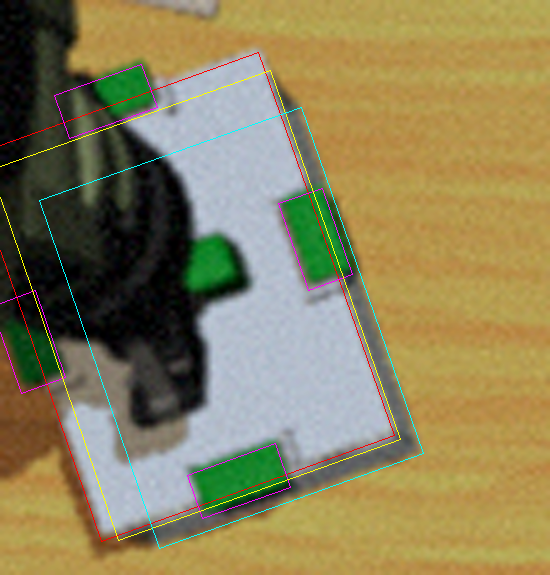

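```bash
python3 - <<'E'
from ov import *
f0=pickle.load(open("f0.pkl","rb")); fs=pickle.load(open("f1.pkl","rb"))
def comps(im,rg,th):
    h=im.astype(float); m=((h[...,1]>1.4*h[...,0])&(h[...,1]>1.3*h[...,2])&(h[...,1]>th)).astype(np.uint8)
    n,l,st,c=cv2.connectedComponentsWithStats(m)
    return [(st[i][4],c[i].round(1)) for i in range(1,n) if st[i][4]>15]
tabs=lambda p:np.array([[.079,0,.019],[0,.059,.019],[-.079,0,.019],[0,-.059,.019]])@TT(p)[:3,:3].T+p[:3]
for nm,F,p in(("top0",f0["top"],[.5546,-.168,.014,-.165]),("top1",fs[1],[.58306,.1539,.0995,.358]),("sc0",f0["scene"],[.5546,-.168,.014,-.165]),("sc1",fs[0],[.58306,.1539,.0995,.358])):
    print(nm,proj(F,tabs(p)).round(1).tolist())
    for th in(80,100,115):print(th,comps(F["img"],0,th))
E
python3 - <<'E'
from ov import *
f0=pickle.load(open("f0.pkl","rb")); f0=[f0["scene"],f0["top"]]
ovl(f0,None,[.5833,.1543,.075,.3555],"pics/tb",wins=((385,240,110,110),(150,145,105,110)),S=7)
E
```

```text
top0 [[362.6, 181.2], [328.4, 213.2], [349.7, 255.3], [384.0, 223.0]]
80 [(np.int32(130), array([362.7, 181.4])), (np.int32(130), array([328.6, 213.2])), (np.int32(214), array([357.3, 217. ])), (np.int32(136), array([384.1, 223. ])), (np.int32(136), array([349.8, 255.3]))]
100 [(np.int32(104), array([363.2, 181.1])), (np.int32(104), array([329. , 212.9])), (np.int32(160), array([357.7, 217.2])), (np.int32(119), array([384.4, 223. ])), (np.int32(113), array([350.1, 255.1]))]
115 []
top1 [[180.6, 159.7], [165.1, 207.8], [207.2, 235.6], [222.5, 187.2]]
80 [(np.int32(80), array([185. , 157.2])), (np.int32(161), array([222.7, 186.2])), (np.int32(62), array([201.4, 191.9])), (np.int32(160), array([207.6, 234.6]))]
100 [(np.int32(26), array([183.9, 156.8])), (np.int32(101), array([222.9, 186. ])), (np.int32(33), array([201.3, 192.5])), (np.int32(109), array([207.8, 234.1]))]
115 []
sc0 [[269.2, 295.8], [309.3, 275.8], [297.0, 245.0], [258.8, 262.8]]
80 [(np.int32(68), array([296.9, 245.6])), (np.int32(76), array([258.6, 263.4])), (np.int32(148), array([282.9, 263.4])), (np.int32(87), array([309. , 276.4])), (np.int32(100), array([268.6, 296.3]))]
100 [(np.int32(57), array([296.9, 245.2])), (np.int32(63), array([258.5, 262.8])), (np.int32(118), array([282.8, 262.8])), (np.int32(74), array([308.7, 276.1])), (np.int32(84), array([268.7, 295.8]))]
115 []
sc1 [[454.4, 301.1], [469.3, 265.7], [427.2, 242.0], [410.6, 274.3]]
80 [(np.int32(77), array([425.4, 243.4])), (np.int32(83), array([432.7, 264.8])), (np.int32(114), array([409.5, 275.5])), (np.int32(133), array([453.7, 302.1]))]
100 [(np.int32(64), array([425.2, 243.1])), (np.int32(63), array([432.7, 264.3])), (np.int32(101), array([409.8, 275.1])), (np.int32(121), array([453.6, 301.8]))]
115 []
```

View pics/tb_0.png

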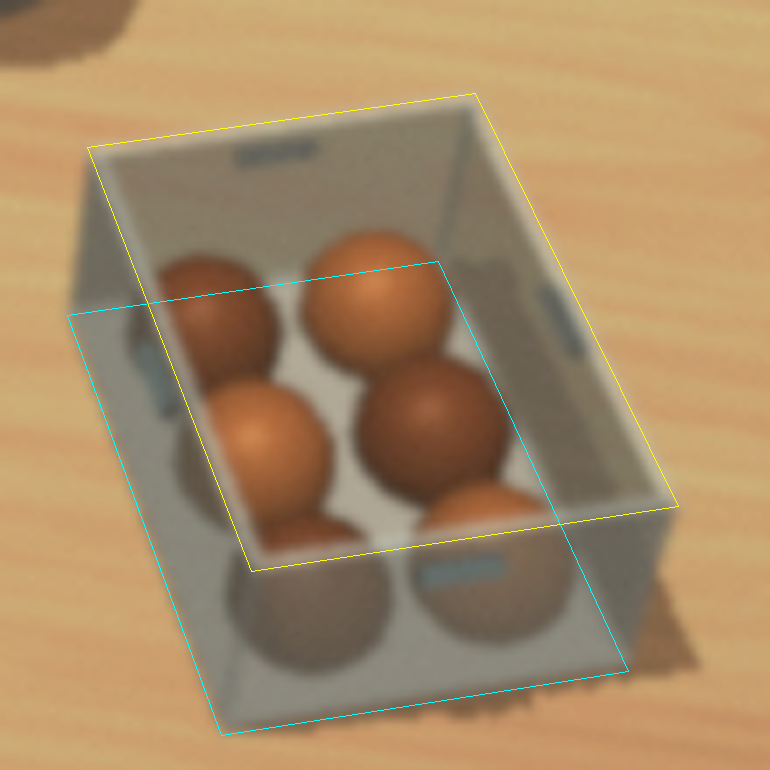

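View pics/tb_1.png

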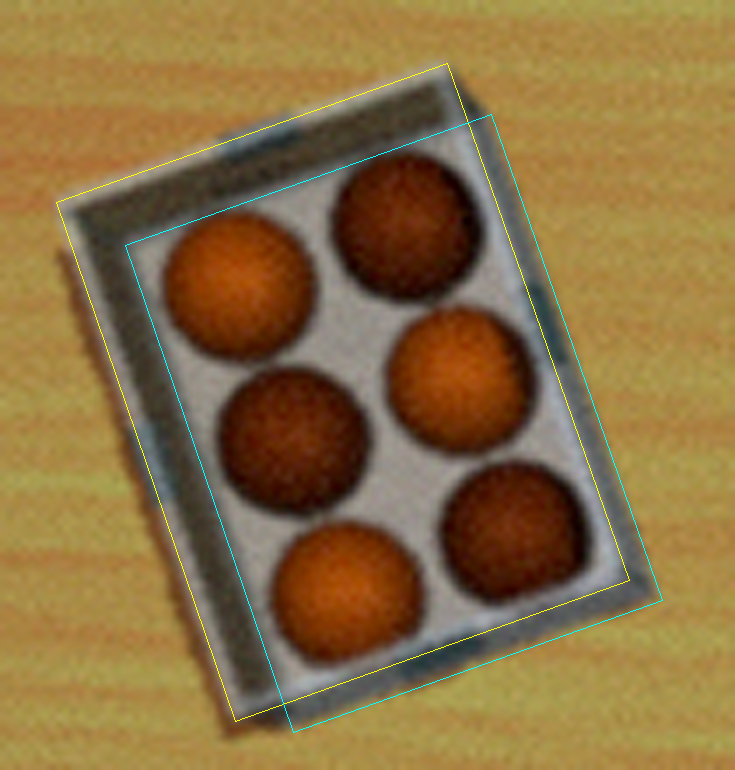

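Overlays show the held lid about 2 mm from the tub centre in both cameras. I'll correct by (-1.2, +1.7) mm and lower gently.

Run:
```python
from h import *
x,y=.5833-.0012,.1540+.0017
move_l([x,y,.112],velocity=.05)
hit=move_l([x,y,.0935],velocity=.025,until_force=8)
s=get_state(); print(hit,s["clock"],s["position"],s["contact_force"],s["wrist_torque"])
```

```text
True 10.5417 [0.58183738 0.15564621 0.09528703] [-0.32019657  0.40041095  4.78968878] [ 0.02254653  0.03474749 -0.01235804]
```

Contact came at TCP z = 0.0953, which is the expected home height of 0.0952. I'll check it in the images.

Run:
```python
from ov import *
fs=[grab_frame("scene"),grab_frame("top")]
ovl(fs,[.5833,.1543,.075,.3565],None,"pics/home",S=5)
a=cv2.imread("pics/home_0.png");b=cv2.imread("pics/home_1.png")[:550]
cv2.imwrite("pics/home.png",cv2.resize(np.hstack([a,b]),(800,400)))
```

```text
(no output)
```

View pics/home.png

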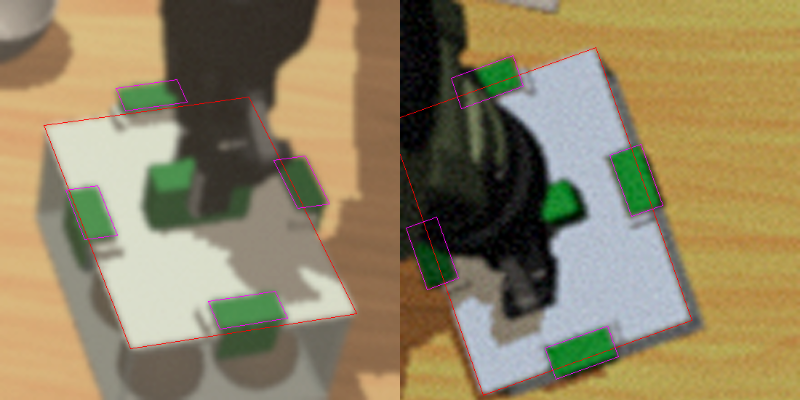

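The lid plate and tabs match the home pose in both views. Now I release, retract, shut the fingers and press tab a.

```bash
cat >> h.py <<'E'
C=np.array([.5827,.1550]); YAW=.3565
def tabpos(d): 
    c,s=np.cos(YAW),np.sin(YAW); return C+np.array([c*d[0]-s*d[1],s*d[0]+c*d[1]])
TABS=dict(a=(.079,0),b=(0,.059),c=(-.079,0),d=(0,-.059))
def press(k):
    x,y=tabpos(TABS[k])
    z=get_state()["position"][2]
    move_l([x,y,max(z,.15) if k=='a' else .125],velocity=.15)
    move_l([x,y,.100],velocity=.08)
    h1=move_l([x,y,.0845],velocity=.03,until_force=28); s=get_state(); print(k,h1,s["position"].round(4),s["contact_force"].round(1),s["clock"])
    move_l([x,y,.125],velocity=.1)
E
python3 - <<'E'
from h import *
let_go(); p=get_state()["position"]; print(get_state()["contact_force"])
move_l([p[0],p[1],.150],velocity=.1,rot=down(YAW))
grab(60); print(get_state()["finger_gap"],get_state()["clock"])
press('a')
f=grab_frame("scene"); cv2.imwrite("pics/a.png",cv2.resize(f["img"][200:350,350:530,::-1],None,fx=4,fy=4))
E
```

```text
[ 0.06596973 -0.72581899 -0.40537696]
-0.003559196409887071 12.775
a False [0.657  0.1826 0.0846] [1.6 0.6 1.3] 14.9083
```

View pics/a.png

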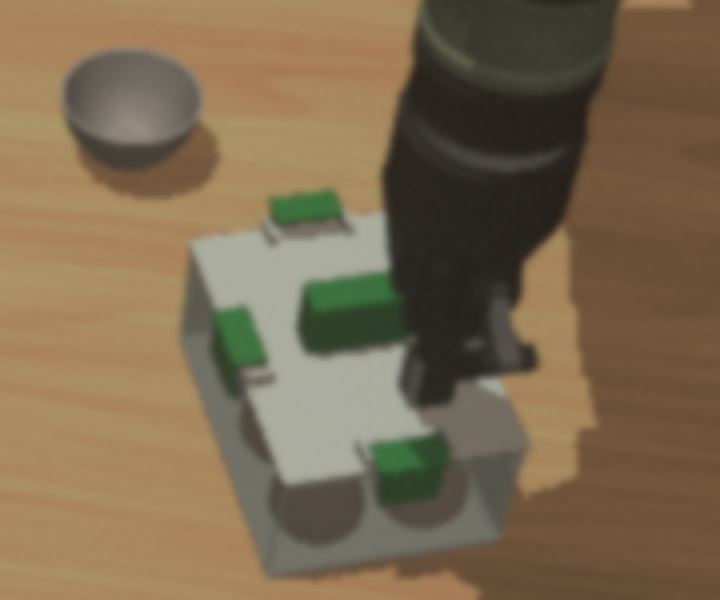

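Tab a looks lower at about (410,470) in the crop, and the force fell after the snap. I'll press the rest.

Run:
```python
from h import *
for k in "bcd": press(k)
p=get_state()["position"]; move_l([p[0],p[1],.2]); move_l([.45,-.15,.25],velocity=.2)
print(get_state()["clock"])
from ov import *
fs=[grab_frame("scene"),grab_frame("top")]
pickle.dump(fs,open("f2.pkl","wb"))
ovl(fs,None,None,"pics/end",S=5)
a=cv2.imread("pics/end_0.png");b=cv2.imread("pics/end_1.png")[:550]
cv2.imwrite("pics/end.png",cv2.resize(np.hstack([a,b]),(800,400)))
cv2.imwrite("pics/endfull.png",fs[0]["img"][:,:,::-1])
```

```text
b False [0.5624 0.2104 0.0846] [1.3 0.  2.3] 17.4583
c False [0.509  0.1274 0.0847] [0.9 0.1 2. ] 19.9583
d False [0.6037 0.0997 0.0847] [ 1.1 -0.3  1.6] 22.4583
25.3
```

View pics/end.png

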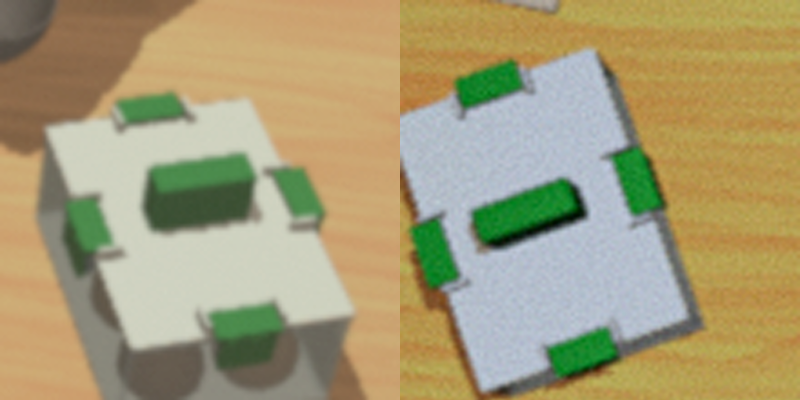

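View pics/endfull.png

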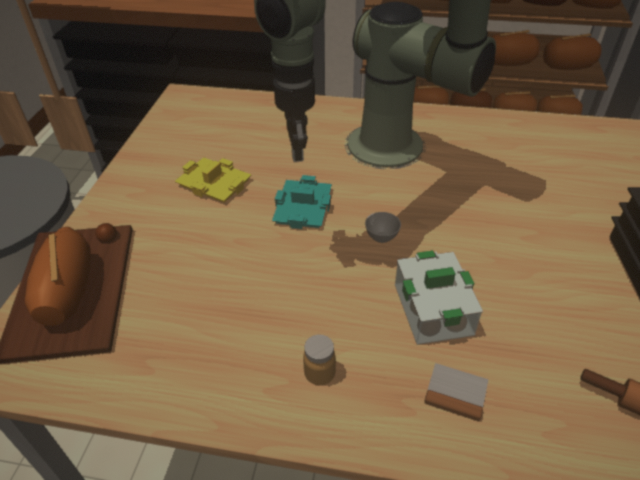

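Run:
```python
from ov import *
fs=pickle.load(open("f2.pkl","rb"))
h=fs[0]["img"].astype(float)
m=((h[...,1]>1.4*h[...,0])&(h[...,1]>1.3*h[...,2])&(h[...,1]>88)).astype(np.uint8)
n,l,st,c=cv2.connectedComponentsWithStats(m)
print([(st[i][4],c[i].round(1)) for i in range(1,n) if st[i][4]>15 and c[i][0]>390])
p=[.5833,.1543,.075,.3565]
for z in(.019,.0105,.009,.040):
    L=np.array([[.079,0,z],[0,.059,z],[-.079,0,z],[0,-.059,z],[0,0,z]])@TT(p)[:3,:3].T+p[:3]
    print(z,proj(fs[0],L).round(1).tolist())
```

```text
[(np.int32(83), array([426. , 254.4])), (np.int32(175), array([439.9, 272.3])), (np.int32(94), array([466.5, 277.5])), (np.int32(103), array([408.8, 286.1])), (np.int32(124), array([452.2, 313.1]))]
0.019 [[452.5, 309.6], [467.3, 274.4], [426.0, 250.6], [409.5, 282.8], [438.6, 278.6]]
0.0105 [[451.8, 312.5], [466.5, 277.3], [425.5, 253.5], [409.1, 285.7], [438.0, 281.5]]
0.009 [[451.7, 313.0], [466.4, 277.8], [425.4, 254.0], [409.0, 286.2], [437.9, 282.0]]
0.04 [[454.3, 302.4], [469.2, 267.1], [427.3, 243.3], [410.6, 275.6], [440.1, 271.3]]
```

All four tab tops read about 3.4 px lower than when up, which matches the down position. The lid is in the home pose, so I hand it in.

```bash
python3 -c "
from cell import *
sign_off(); print(get_state()['clock'])"
```

```text
the job is handed in; nothing more can be done
the job is handed in; nothing more can be done
```

The tub is closed: the white lid sits home on it, all four tabs are down, and the job is handed in at about 25 s of the 64 s. The sign-off gives no verdict, so this rests on my own checks.

- **Lid:** I lifted it by the handle and corrected its position over the tub by about 2 mm from the camera overlays. I then lowered it gently until contact. That came at tool height 0.0953 m, against 0.0952 m expected for fully home. After release, both cameras showed the plate matching the home pose.
- **Tabs:** I pressed a, b, c and d with shut fingers to about 9 mm of travel each. The force then read only 1–2 N, which fits a tab that has snapped. In the last picture all four tops sit 3 to 3.5 pixels below where they would be if up, which fits fully or nearly fully down.
- **Jar, bowl and scraper:** by eye in the last picture they stand where they started; I did not measure them. The arm is parked clear of everything.

**Where the checks disagreed:**
- The two cameras' tub positions differed by up to about 3 mm when fitted separately; I used the joint fit.
- The handle top read about 1 pixel (roughly 3 mm) low in the last picture. With that correction the tabs could be as little as about 6.5 mm down, still above the 6 mm needed.

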